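Reverse the ratchet of a jar clamp and screw it tight

ROBOT

A 6-joint arm with a two-finger parallel gripper is mounted at the origin on a cart in front of the work surface, level with it; the furniture and walls round the work are solid. World frame = base frame: x ahead of the robot, y to its left, z up, the work surface at z = 0. Lengths are in m, angles in rad, forces in N, time in s.
With the tool pointing down it reaches from about 0.4 to 0.925 m from the base axis. Payload 12.5 kg.
Tool frame: the origin (TCP) lies at the very end of the fingers, on their centre line; the grasp point (between the pads) lies behind it (grasp_offset is the z of the grasp point in the tool frame, in m); z points along the fingers, x is the direction in which the jaws open and shut, and the axes are right-handed (so a half turn about z gives the same grasp; the last joint's range is limited). The gripper opens to 95 mm and grips with 3 to 60 N. Pads are 20 mm wide; open, the fingers measure 119 mm over their backs; the gripper's body (75 mm by 180 mm) begins 59 mm behind the grasp point.
Start: joints at [1.18, 0.491, 1.559, -0, 1.092, -0.106], TCP at [0.176, 0.6, 0.215] pointing down, gripper open.
Joint ranges: [-3.1, 3.1], [-0.84, 2.19], [0.05, 2.79], [-1.13, 4.28], [0.06, 2.93], [-2.69, 2.69]. Speed limits (rad/s): [2.22, 2.22, 2.79, 3.14, 3.14, 3.14].

INTERFACE

Orientations are given as a unit quaternion [x, y, z, w].
In Python, from rig import * gives the robot as it stands.
- The arm moves only by the tool send_rows, never from a script. Its argument "moves" is a list of rows, each a list of 6 numbers: the shift along the tool's x, y, z as a fraction of full scale, then the turn, a rotation vector about the tool's x, y, z as a fraction of full scale. In form: [[tx, ty, tz, wx, wy, wz], ...]. A call has 1 to 12 rows; each row is the pose to reach, as a shift and turn from the pose commanded when the call began, along the tool's axes at that moment; what a row does not reach only later rows make up. Full scale, the value 1, is 40 cm for a shift and 45 degrees for a turn. A row lasts 1/10 s, in which the tool goes at most 50 mm and 8.59 degrees, less where a joint would pass 70% of its speed; a pose out of reach is approached as far as the arm can. A call with a number of a shift or a turn outside -1 to 1 is refused whole. A call with a gripper value outside its range is refused whole. "claw" is the closure, from -1 (fully open) to 1 (shut), so that 0 is half open, set as the call begins (left out, the last holds). The fingers move at their own pace and stop on an object; "newtons" is the grip in N (left out, the last holds). Time passes only in rows, so rows that repeat a pose let the fingers close. It gives the time, the measured TCP pose, the force and the opening at its end, in the units of the state.
- read_state(): the state, without advancing time (a new reading comes with each control period).
- get_image(name): name is "scene" or "top" or "wrist"; returns a dict with "color" (480x640x3 uint8, red, green, blue), "fx", "fy", "cx", "cy" (pixels), "R" (3x3) and "t" (3): a world point X has camera coordinates R X + t. Camera axes: x right, y down, z forward; pixel columns grow to the right and rows downward; lengths in m; the calibration is good to about 2 mm. A picture is of the moment at which its call begins. There is no depth.
- hand_in(): hands the job in, once; it reports no verdict.
The state is a dict: "t": time; "joint_positions": joint angles; "qd": joint speeds; "tau": joint torques, N m; "ee_pos": TCP position; "tcp_rot": TCP orientation; "ft_force": force on the tool from outside, world axes, zero at the start; "moment": the same for the moment, N m; "grip_width": finger opening in m.
Only numpy, scipy, OpenCV 4.12 (cv2) and the standard library are available. Lean on these libraries where they do the work, as an engineer would, in place of code of your own. Each camera call takes 0.05 s, during which the arm holds its last target. There are 200 camera calls.

TASK

The steel grinding jar stands in its clamping stand, but the ratchet handle on top is still set to unscrew. Flip the small direction lever on the ratchet head over to tightening without forcing it, swing the handle back anticlockwise (seen from above) to near the far end of its swing to feel that it now free-wheels and does not unscrew the spindle, then work it to and fro until the spindle's foot is firmly tight on the jar's lid (a pull of about 10 N at the grip), without over-tightening. Let go with the lever still set to tighten.

Things in the scene. Friction and masses are not known exactly. Their poses are not given: they have to be found in the camera images.
- stand: Clamping stand, fixed to the table: grey base plate 130 x 210 x 18 mm, aluminium nest ring round the jar, two steel columns, grey bridge (top 138 mm above the table) carrying the ratchet. Origin: centre of the underside, on the vertical spindle axis; z up, -x is its front, where the handle is. All heights here are above the table.
- head_top (a point): Point on the spindle axis at the upper face of the steel ratchet head (163 mm above the table). It turns with the handle: its -x axis points along the bar to the grip, its y axis is to the left for someone at the grip who looks towards the spindle.
- ratchet_handle (a joint): Handle angle about the spindle axis, rad, growing clockwise seen from above (clockwise tightens); 0: bar along the stand's -x. Stop pins at -0.95 and 0.95; starts at 0.55 to 0.85. It stays where left (washer friction, 1.5 N at the grip). Freewheeling it clicks every 0.31 rad (20 teeth) at 2 to 3 N; driving, the spindle follows after at most one tooth of play.
- grip_mid (a point): Centre of the revolving black grip standing upright on the free end of the handle bar: diameter 25 mm, 42 mm high (this point is half-way up, 184 mm above the table), 140 mm from the spindle axis. It spins freely about its own vertical axis. The flat steel bar below it is 16 mm wide.
- lever (a joint): Direction lever's angle about its vertical pivot, rad: -0.45 (start) = unscrew (handle drives anticlockwise, free-wheels clockwise), +0.45 = tighten (drives clockwise, free-wheels anticlockwise); stops there, a sprung detent holds it at either. Positive = its tab is left of the bar's middle line (+y of head_top) for someone at the grip looking to the spindle.
- flip_tab: The direction lever, dark steel, on top of the ratchet head. Origin: its pivot, 35 mm from the spindle axis towards the grip, 163.5 mm above the table; its -x axis points along the lever to the finger tab. Lever plate 5 mm high. It is small and must not be forced: 15 N is the most it may take.
- tab_mid (a point): Middle of the lever's upright finger tab, 24 mm from the pivot, 175.5 mm above the table: 12 mm along the lever, 7 mm thick, top at 184.5 mm; from 170 mm up it stands clear of all else. Pushed sideways here it goes over at about 3 to 5 N; its end positions lie 21 mm apart. Pushes above 3.5 N may turn the handle along, clockwise, until it meets its stop pin.
- spindle (a joint): Spindle angle, rad, 0 at the start, growing as it tightens (clockwise seen from above). Each rad lowers its foot 3 mm. Turning it takes 3 to 5 N at the grip in all while the foot is free; once the foot rubs on the lid the pull rises steeply, by about 5 to 6 N for each 100 N of clamping. It holds what is clamped, and part of the pull stays on when the motion stops.
- foot: Round foot of the spindle under the bridge, 42 mm wide, with a hard rubber face that gives about 0.6 mm for each 100 N; it turns with the spindle and sinks. Origin on the axis, 6 mm above its flat underside.
- lid: Knurled steel lid of the grinding jar, 75 mm across. Origin: centre of its underside; the flat boss in its middle is 18.5 mm higher, 3 to 6 mm below the foot at the start, depending on the jar's packing. Firmly tight is about 110 N of clamping; below 45 N it leaks, above 200 N the lid is damaged.

How it is judged:
By the outcome, as a careful person would: the job done as asked, in the order asked, and still so for the second after the job is handed in, with the robot touching nothing.
It also fails if it takes over 72 s, if anything falls off the work surface, if the arm or the gripper's body presses on something with over 40 N, if the wrist force passes 120 N, or if a joint passes its speed limit or range.

## Working session

There is one attempt and no reset: what is moved stays moved. The work goes in short steps, Python scripts to look and compute and a tool call to move; the robot and the scene stay as the last step left them, time stands still between calls to the robot, and variables do not carry over. Pictures are saved under pics/ and viewed, on a budget of 10 in all, crops included, one or two more only if the job needs it, and the job is handed in when it is done.

Besides the shell and the picture viewer there is one more tool, called after "Call:" by a JSON object that holds its "api" and its "payload", one argument or row to a line. send_rows: Moves the arm, as the interface text tells. Its arguments: {"type":"object","properties":{"moves":{"type":"array","items":{"type":"array","items":{"type":"number"}}},"claw":{"type":"number"},"newtons":{"type":"number"}},"required":["moves"]}

```bash
mkdir -p pics; ls
python3 - <<'E'
from rig import *
import cv2,numpy as np
s=read_state(); print(s)
ims=[]
for n in("scene","top"):
    d=get_image(n); cv2.imwrite(f"pics/{n}0.png",d["color"][:,:,::-1]); np.savez(f"{n}0.npz",**d)
    print(n,d["fx"],d["cx"],d["cy"],d["R"],d["t"])
E
```

```text
pics
{'t': 0.0, 'joint_positions': array([ 1.18040793e+00,  4.91573395e-01,  1.55948542e+00,  9.68292255e-06,
        1.09169784e+00, -1.05588075e-01]), 'qd': array([-0.0002401 , -0.00235499, -0.00037932,  0.00066985, -0.00064525,
        0.00084237]), 'tau': array([-2.64841423e-03, -6.12636995e+01, -2.58177119e+01,  6.91050896e-02,
        4.82493080e-02, -1.24363296e-04]), 'ee_pos': array([0.1754726 , 0.59959016, 0.21404077]), 'tcp_rot': array([ 8.00302967e-01,  5.99595549e-01, -5.02158446e-04,  2.94243563e-04]), 'ft_force': array([ 0.10963776, -0.60175743, -0.15463343]), 'moment': array([ 0.0003254 , -0.00093581,  0.01208702]), 'grip_width': 0.09510776507971674}
scene 456.58831620227966 328.65399962752684 239.88439479282908 [[ 0.55319335 -0.83298868 -0.01034328]
 [-0.45736278 -0.29331335 -0.83951567]
 [ 0.69627323  0.46914512 -0.54323701]] [-0.44610979  0.28840859  0.59033477]
top 565.6669977325927 331.8668520627527 235.70189042825075 [[ 0.27571717 -0.96123241 -0.00350688]
 [-0.93519344 -0.26740114 -0.23218495]
 [ 0.22224596  0.06729699 -0.97266533]] [-0.29448281  0.49587009  0.87434868]
```

View pics/top0.png

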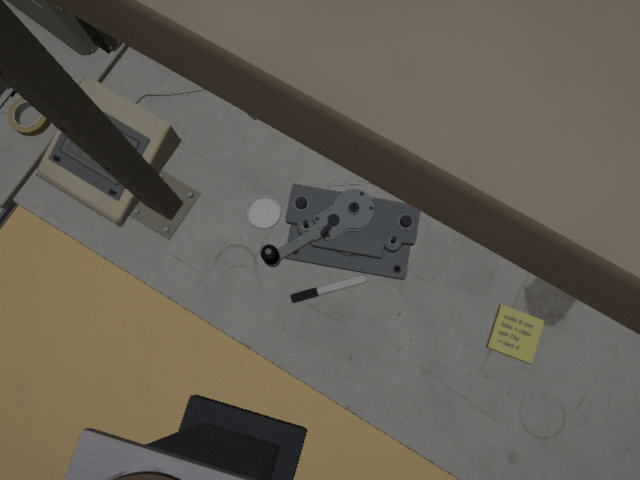

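View pics/scene0.png

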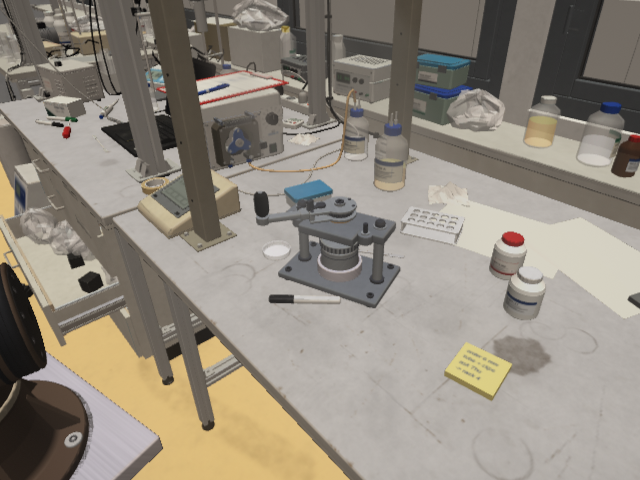

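Top view: spindle head at about (353,209), grip at (270,254), lever tab near (328,230). There is a post on the left and a beam overhead. I'll zoom in and cast rays.

```bash
cat > h.py <<'E'
import numpy as np,cv2
def ray(d,u,v,z):
    R=d["R"];t=d["t"]; c=-R.T@t
    w=R.T@np.array([(u-d["cx"])/d["fx"],(v-d["cy"])/d["fy"],1])
    return c+w*(z-c[2])/w[2]
def proj(d,X):
    p=d["R"]@np.asarray(X,float)+d["t"]; return d["fx"]*p[0]/p[2]+d["cx"],d["fy"]*p[1]/p[2]+d["cy"]
E
python3 - <<'E'
from h import *
d=np.load("top0.npz"); e=np.load("scene0.npz")
head=ray(d,353,209,.163); grip=ray(d,270,254,.205); tab=ray(d,328,230,.18)
print("head",head,"grip",grip,np.hypot(*(head-grip)[:2]),"tab",tab,np.hypot(*(head-tab)[:2]))
for n,p in(("base1",(290,262)),("base2",(406,277))): print(n,ray(d,*p,.018))
for n,p in(("base1",(281,272)),("base2",(379,299)),("base3",(399,268))): print(n,ray(e,*p,.018))
print("c top",-d["R"].T@d["t"])
for X in(head,grip,tab): print(proj(e,X))
a=cv2.resize(d["color"][165:295,235:435,::-1],None,fx=4,fy=4,interpolation=cv2.INTER_CUBIC)
cv2.imwrite("pics/topcrop.png",a)
# gripper start: project TCP in both
E
```

```text
head [ 0.58119001 -0.17263692  0.163     ] grip [ 0.47606821 -0.08234899  0.205     ] 0.13857309671984713 tab [ 0.53640595 -0.14740499  0.18      ] 0.051402935237259355
base1 [ 0.50306641 -0.08799914  0.018     ]
base2 [ 0.53235392 -0.28407248  0.018     ]
base1 [ 0.51249451 -0.08284438  0.018     ]
base2 [ 0.54506833 -0.28328857  0.018     ]
base3 [ 0.64986622 -0.27169115  0.018     ]
c top [ 0.35060797 -0.20931123  0.9645495 ]
(np.float64(338.3444527726341), np.float64(204.6995377261592))
(np.float64(259.86702635380755), np.float64(194.17064719432858))
(np.float64(312.3538099168962), np.float64(202.75579057063962))
```

View pics/topcrop.png

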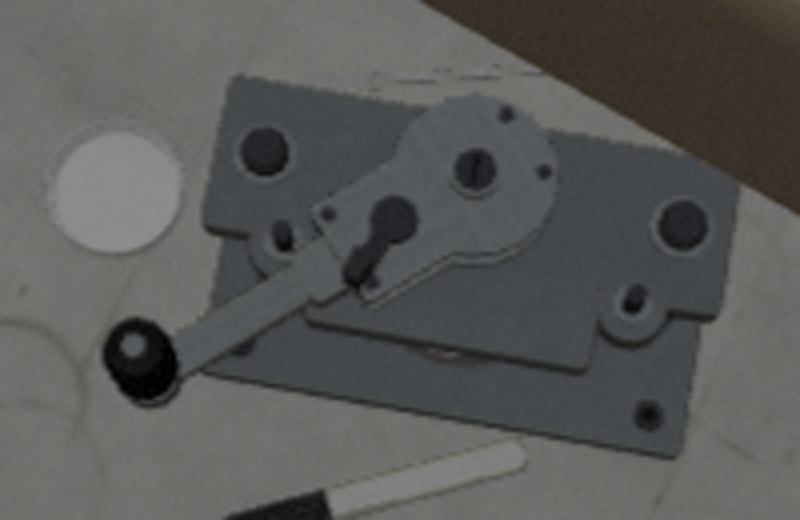

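Run:
```python
from h import *
d=np.load("top0.npz"); e=np.load("scene0.npz")
S=ray(d,353.7,207.5,.164);P=ray(d,333.5,219.5,.1685);T=ray(d,324.3,233,.1845);G=ray(d,268.2,251.2,.205)
for n,X in zip("SPTG",(S,P,T,G)): print(n,X.round(4),"dist",np.hypot(*(X-S)[:2]).round(4))
h=np.degrees(np.arctan2(*(G-S)[1::-1])); print("handle dir",h,"SP dir",np.degrees(np.arctan2(*(P-S)[1::-1])),"lever dir",np.degrees(np.arctan2(*(T-P)[1::-1])))
print("post foot",ray(d,165,205,0), "scene",ray(e,207,235,0))
for z in(.4,.6,.8): print("beam",z,ray(d,253,106,z).round(3),ray(d,450,217,z).round(3))
# bridge column-screw heads in crop px -> on bridge top
A=ray(d,235+265/4,165+152/4,.142);B=ray(d,235+682/4,165+224/4,.142);print("screws",A,B,(A+B)/2,np.degrees(np.arctan2(*(A-B)[1::-1])))
```

```text
S [ 0.5834 -0.1731  0.164 ] dist 0.0
P [ 0.5565 -0.1498  0.1685] dist 0.0356
T [ 0.5297 -0.1439  0.1845] dist 0.0611
G [ 0.4791 -0.0788  0.205 ] dist 0.1406
handle dir 137.88559300207191 SP dir 139.21062497231677 lever dir 167.57528954800213
post foot [0.54338124 0.15815754 0.        ] scene [0.54924988 0.16513786 0.        ]
beam 0.4 [ 0.595 -0.048  0.4  ] [ 0.532 -0.282  0.4  ]
beam 0.6 [ 0.509 -0.105  0.6  ] [ 0.468 -0.256  0.6  ]
beam 0.8 [ 0.422 -0.162  0.8  ] [ 0.404 -0.231  0.8  ]
screws [ 0.57479175 -0.09371232  0.142     ] [ 0.59083727 -0.25258453  0.142     ] [ 0.58281451 -0.17314842  0.142     ] 95.76711347558252
```

Distances check out: pivot 35.6 mm, grip 140.6 mm from the spindle, handle angle about 0.84. Moving round the front of the post now.

Call:
{"api": "send_rows", "payload": {
  "moves": [
    [-0.9,0.82,-0.12,0,0,0.57],
    [-0.9,0.82,-0.12,0,0,0.57],
    [-0.9,0.82,-0.12,0,0,0.57],
    [-0.9,0.82,-0.12,0,0,0.57],
    [-0.9,0.82,-0.12,0,0,0.57],
    [-0.9,0.82,-0.12,0,0,0.57],
    [-0.9,0.82,-0.12,0,0,0.57],
    [-0.9,0.82,-0.12,0,0,0.57],
    [-0.9,0.82,-0.12,0,0,0.57],
    [-0.9,0.82,-0.12,0,0,0.57],
    [-0.9,0.82,-0.12,0,0,0.57]
  ],
  "claw": 1,
  "newtons": 20
}}

```text
t: 1.2
ee_pos: [0.3909, 0.159, 0.263]
tcp_rot: [0.914, 0.405, 0.0, 0.0]
ft_force: [-0.0, -0.1, 0.0]
grip_width: 0.0125
```

```bash
cat >> h.py <<'E'
from scipy.spatial.transform import Rotation as Ro
def rows(s,pts,yaws=None):
    """tool-frame fractions to reach world points (and yaw of tool x, deg, tool down)"""
    R=Ro.from_quat(s["tcp_rot"]); p=s["ee_pos"]; y0=np.degrees(np.arctan2(R.as_matrix()[1,0],R.as_matrix()[0,0]))
    print("t",round(s["t"],2),"pos",p.round(4),"yaw",y0.round(1),"F",s["ft_force"].round(2),"w",round(s["grip_width"],4),"q",s["joint_positions"].round(2),"tilt",R.as_matrix()[:,2].round(3))
    for i,q in enumerate(pts):
        t=R.inv().apply(np.array(q)-p)/.4; w=0 if yaws is None else -((yaws[i]-y0+180)%360-180)/45
        print([*t.round(3).tolist(),0,0,round(float(w),2)])
E
python3 -c "
from rig import *
from h import *
rows(read_state(),[(.44,-.02,.26),(.513,-.166,.26),(.513,-.166,.173)],[48]*3)"
```

```text
t 1.2 pos [0.3909 0.159  0.263 ] yaw 47.8 F [-0.02 -0.14  0.04] w 0.0125 q [ 0.23  0.14  1.95 -0.    1.05 -0.6 ] tilt [ 0.001 -0.    -1.   ]
[-0.249, 0.392, 0.008, 0, 0, -0.01]
[-0.396, 0.772, 0.008, 0, 0, -0.01]
[-0.396, 0.772, 0.225, 0, 0, -0.01]
```

Call:
{"api": "send_rows", "payload": {
  "moves": [
    [-0.25,0.39,0,0,0,0],
    [-0.25,0.39,0,0,0,0],
    [-0.25,0.39,0,0,0,0],
    [-0.25,0.39,0,0,0,0],
    [-0.4,0.77,0,0,0,0],
    [-0.4,0.77,0,0,0,0],
    [-0.4,0.77,0,0,0,0],
    [-0.4,0.77,0,0,0,0],
    [-0.4,0.77,0.1,0,0,0],
    [-0.4,0.77,0.1,0,0,0]
  ]
}}

```text
t: 2.2
ee_pos: [0.5094, -0.1614, 0.2188]
tcp_rot: [0.913, 0.407, -0.002, -0.003]
ft_force: [-0.6, 0.3, 0.5]
grip_width: 0.0005
```

```bash
python3 -c "
from rig import *
from h import *
rows(read_state(),[(.513,-.166,.173)],[48])
for n in ('top','wrist'):
    d=get_image(n); np.savez(n+'1.npz',**d); cv2.imwrite('pics/%s1.png'%n,d['color'][:,:,::-1])
    for X in [(.5344,-.143,.1845),(.533,-.1435,.1845),(.5834,-.1731,.164)]: print(n,proj(d,X))
"
```

```text
t 2.2 pos [ 0.5094 -0.1614  0.2188] yaw 48.0 F [-0.61  0.3   0.48] w 0.0005 q [-0.43  0.36  1.77  0.    1.02 -1.27] tilt [-0.007  0.003 -1.   ]
[-0.002, 0.015, 0.115, 0, 0, 0.0]
top (np.float64(324.5991069275037), np.float64(229.72393174217484))
top (np.float64(324.66258039636176), np.float64(230.73698181505102))
top (np.float64(353.72681890374673), np.float64(207.5062113353699))
wrist (np.float64(373.42902821324066), np.float64(276.67531480712336))
wrist (np.float64(371.43876235305333), np.float64(275.6589455758016))
wrist (np.float64(380.73992631081774), np.float64(335.68210358850376))
```

View pics/wrist1.png

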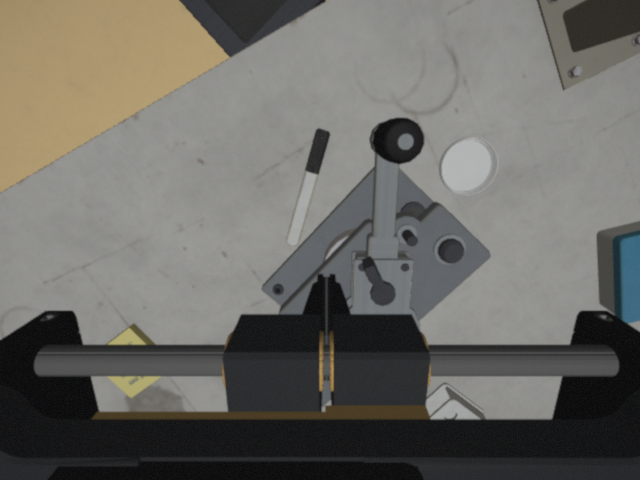

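Wrist view: tab top at about (367,262), pivot (382,293), fingertips (326,280), grip top (405,141). I'll cast these and compare.

```bash
python3 -c "
from rig import *
from h import *
d=np.load('wrist1.npz')
for n,u,v,z in(('tab',367,262,.1845),('piv',382,293,.1685),('grip',405,141,.205)): print(n,ray(d,u,v,z).round(4))
rows(read_state(),[(.510,-.165,.174)],[48])
"
```

```text
tab [ 0.5239 -0.1396  0.1845]
piv [ 0.5547 -0.1493  0.1685]
grip [ 0.4783 -0.0788  0.205 ]
t 2.3 pos [ 0.511  -0.1617  0.2228] yaw 48.1 F [ 0.5  -0.74  0.25] w 0.0005 q [-0.43  0.36  1.77  0.    1.02 -1.27] tilt [-0.002  0.001 -1.   ]
[-0.008, 0.004, 0.122, 0, 0, 0.0]
```

Call:
{"api": "send_rows", "payload": {
  "moves": [
    [-0.01,0,0.12,0,0,0],
    [-0.01,0,0.12,0,0,0],
    [-0.01,0,0.12,0,0,0],
    [0.01,0,0.12,0,0,0],
    [0.015,0,0.12,0,0,0],
    [0.02,0,0.12,0,0,0]
  ]
}}

```text
t: 2.9
ee_pos: [0.5173, -0.1565, 0.1758]
tcp_rot: [0.913, 0.407, 0.001, 0.001]
ft_force: [-0.2, 0.3, 0.4]
grip_width: 0.0003
```

Call:
{"api": "send_rows", "payload": {
  "moves": [
    [0.005,0,0,0,0,0],
    [0.01,0,0,0,0,0],
    [0.01,0,0,0,0,0]
  ]
}}

```text
t: 3.2
ee_pos: [0.5194, -0.1537, 0.1747]
tcp_rot: [0.913, 0.407, 0.0, -0.0]
ft_force: [-0.1, 0.8, 0.9]
grip_width: 0.0007
```

Call:
{"api": "send_rows", "payload": {
  "moves": [
    [0.005,0,0,0,0,0],
    [0.01,0,0,0,0,0],
    [0.01,0,0,0,0,0]
  ]
}}

```text
t: 3.5
ee_pos: [0.5221, -0.1507, 0.1746]
tcp_rot: [0.913, 0.407, 0.0, -0.0]
ft_force: [-0.5, -0.5, -0.2]
grip_width: 0.0008
```

Call:
{"api": "send_rows", "payload": {
  "moves": [
    [0.005,0,0,0,0,0],
    [0.01,0,0,0,0,0],
    [0.01,0,0,0,0,0]
  ]
}}

```text
t: 3.8
ee_pos: [0.5244, -0.1478, 0.1745]
tcp_rot: [0.913, 0.407, -0.0, -0.0]
ft_force: [-3.2, -2.7, 0.1]
grip_width: 0.0005
```

Call:
{"api": "send_rows", "payload": {
  "moves": [
    [0.005,0,0,0,0,0],
    [0.01,0,0,0,0,0],
    [0.01,0,0,0,0,0]
  ]
}}

```text
t: 4.1
ee_pos: [0.5271, -0.1447, 0.1746]
tcp_rot: [0.913, 0.407, -0.0, -0.0]
ft_force: [-5.1, -1.3, 2.0]
grip_width: 0.0002
```

Call:
{"api": "send_rows", "payload": {
  "moves": [
    [0.005,0,0,0,0,0],
    [0.01,0,0,0,0,0],
    [0.01,0,0,0,0,0]
  ]
}}

```text
t: 4.4
ee_pos: [0.5297, -0.1416, 0.1747]
tcp_rot: [0.913, 0.407, -0.0, -0.0]
ft_force: [-5.5, -0.5, 3.1]
grip_width: 0.0004
```

Call:
{"api": "send_rows", "payload": {
  "moves": [
    [0.005,0,0,0,0,0],
    [0.01,0,0,0,0,0],
    [0.01,0,0,0,0,0]
  ]
}}

```text
t: 4.7
ee_pos: [0.5328, -0.1387, 0.1748]
tcp_rot: [0.913, 0.407, 0.0, 0.0]
ft_force: [-3.9, 0.1, 3.5]
grip_width: 0.0006
```

```bash
python3 -c "
from rig import *
from h import *
rows(read_state(),[],[])
d=get_image('wrist'); np.savez('wrist2.npz',**d); cv2.imwrite('pics/wrist2.png',d['color'][90:390,200:520,::-1].repeat(2,0).repeat(2,1)[:600,:640])
"
```

```text
t 4.7 pos [ 0.5328 -0.1387  0.1748] yaw 48.0 F [-3.93  0.11  3.52] w 0.0006 q [-0.37  0.43  1.79  0.    0.92 -1.21] tilt [ 0.  0. -1.]
```

View pics/wrist2.png

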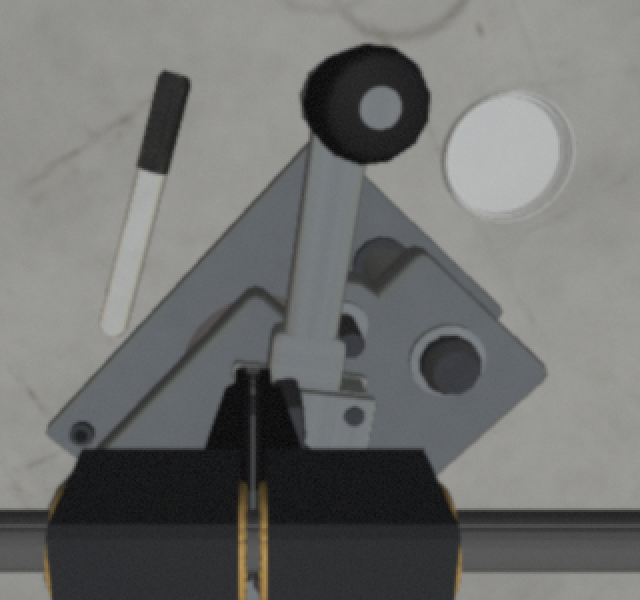

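Wrist crop: the tab is just right of the fingertips at about (288,400), and the bar has hardly turned. The lever is a bit past half way, so I continue gently.

Call:
{"api": "send_rows", "payload": {
  "moves": [
    [0.005,0,-0.004,0,0,0],
    [0.01,0,-0.004,0,0,0],
    [0.01,0,-0.004,0,0,0]
  ]
}}

```text
t: 5.05
ee_pos: [0.5356, -0.1358, 0.1763]
tcp_rot: [0.913, 0.407, 0.0, 0.0]
ft_force: [-1.7, -0.1, 2.0]
grip_width: 0.0008
```

Call:
{"api": "send_rows", "payload": {
  "moves": [
    [0.005,0,0,0,0,0],
    [0.0075,0,0,0,0,0],
    [0.0075,0,0,0,0,0]
  ]
}}

```text
t: 5.35
ee_pos: [0.5376, -0.1336, 0.1762]
tcp_rot: [0.913, 0.407, 0.0, 0.0]
ft_force: [-0.7, 0.4, 0.8]
grip_width: 0.0003
```

The force fell off as the detent carried the lever over. Backing off upward, then turning the wrist for the handle swing.

Call:
{"api": "send_rows", "payload": {
  "moves": [
    [-0.03,0,-0.02,0,0,0],
    [-0.04,0,-0.1,0,0,0],
    [-0.04,0,-0.2,0,0,0],
    [-0.04,0,-0.25,0,0,0.2],
    [-0.04,0,-0.25,0,0,0.4],
    [-0.04,0,-0.25,0,0,0.6],
    [-0.04,0,-0.25,0,0,0.8],
    [-0.04,0,-0.25,0,0,1],
    [-0.04,0,-0.25,0,0,1]
  ],
  "claw": -0.3
}}

```text
t: 6.25
ee_pos: [0.5262, -0.1462, 0.2768]
tcp_rot: [1.0, 0.024, 0.0, 0.0]
ft_force: [0.3, -0.0, -0.1]
grip_width: 0.0609
```

Call:
{"api": "send_rows", "payload": {
  "moves": [
    [0,0,0,0,0,0.2],
    [0,0,0,0,0,0.4],
    [0,0,0,0,0,0.6],
    [0,0,0,0,0,0.8],
    [0,0,0,0,0,1],
    [0,0,0,0,0,1]
  ]
}}

```text
t: 6.85
ee_pos: [0.5262, -0.1462, 0.2768]
tcp_rot: [0.933, -0.361, 0.0, -0.0]
ft_force: [-0.1, -0.7, 0.6]
grip_width: 0.0619
```

Call:
{"api": "send_rows", "payload": {
  "moves": [
    [0,0,0,0,0,0.2],
    [0,0,0,0,0,0.4],
    [0,0,0,0,0,0.6],
    [0,0,0,0,0,0.8],
    [0,0,0,0,0,1],
    [0,0,0,0,0,1]
  ]
}}

```text
t: 7.45
ee_pos: [0.5262, -0.1462, 0.2768]
tcp_rot: [0.724, -0.69, 0.0, -0.0]
ft_force: [-0.4, -0.8, 0.8]
grip_width: 0.0614
```

```bash
python3 -c "
from rig import *
from h import *
rows(read_state(),[(.48,-.0785,.26),(.48,-.0785,.174)],[-132]*2)
for n in ('wrist','top'):
    d=get_image(n); np.savez(n+'3.npz',**d); cv2.imwrite('pics/%s3.png'%n,d['color'][:,:,::-1])
    for X in ([.5834,-.1731,.164],[.5582,-.1488,.1685],[.5499,-.1263,.1845],[.48,-.0785,.205]): print(n,np.round(proj(d,X)))
"
```

```text
t 7.45 pos [ 0.5262 -0.1462  0.2768] yaw -87.3 F [-0.41 -0.76  0.78] w 0.0614 q [-0.39  0.32  1.67  0.    1.15  1.13] tilt [ 0.001 -0.    -1.   ]
[-0.175, 0.108, 0.042, 0, 0, 0.99]
[-0.175, 0.108, 0.257, 0, 0, 0.99]
wrist [363. 166.]
wrist [331. 197.]
wrist [301. 210.]
wrist [235. 302.]
top [354. 208.]
top [333. 218.]
top [316. 216.]
top [268. 251.]
```

View pics/wrist3.png

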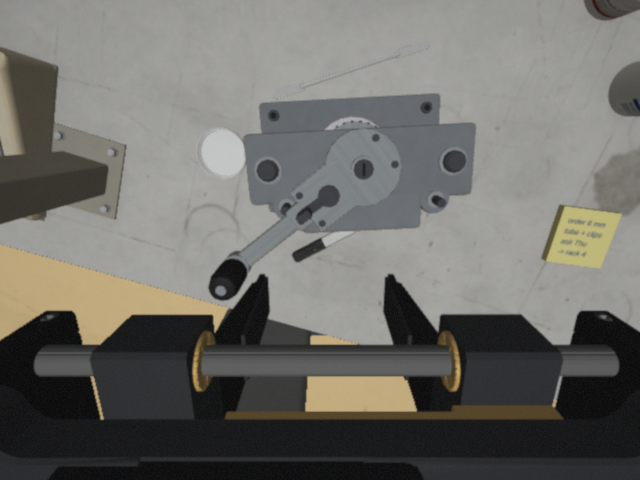

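Wrist view: screw (363,169), pivot (327,196), tab about (304,215), grip top (222,290). The lever angle needs a numeric check.

```bash
python3 -c "
from h import *
d=np.load('wrist3.npz')
S=np.array([.5834,-.1731]);
for b in(134,136,138):
  e=lambda a:np.array([np.cos(np.radians(a)),np.sin(np.radians(a))])
  P=S+.035*e(b)
  print(b,'grip',np.round(proj(d,[*(S+.14*e(b)),.205])),'piv',np.round(proj(d,[*P,.1685])),[(l,np.round(proj(d,[*(P+.024*e(b-np.degrees(l))),.1845]))) for l in(-.45,0,.2,.45)])
for u,v,z in((222,290,.205),(304,215,.1845),(327,196,.1685),(363,169,.164)):print(ray(d,u,v,z).round(4))
t=np.load('top3.npz')
a=d['color'][140:310,190:410,::-1]; b=t['color'][170:290,240:400,::-1]
cv2.imwrite('pics/c3.png',np.vstack([cv2.resize(a,(440,340),interpolation=2),cv2.resize(b,(440,330)[:2],interpolation=2)])[:600])
"
```

```text
134 grip [227. 294.] piv [330. 196.] [(-0.45, array([318., 228.])), (0, array([307., 220.])), (0.2, array([303., 215.])), (0.45, array([300., 208.]))]
136 grip [232. 299.] piv [331. 197.] [(-0.45, array([320., 229.])), (0, array([309., 222.])), (0.2, array([305., 217.])), (0.45, array([301., 210.]))]
138 grip [236. 303.] piv [332. 198.] [(-0.45, array([322., 231.])), (0, array([310., 224.])), (0.2, array([306., 219.])), (0.45, array([303., 212.]))]
[ 0.4896 -0.0687  0.205 ]
[ 0.5463 -0.1284  0.1845]
[ 0.559  -0.1456  0.1685]
[ 0.5813 -0.1734  0.164 ]
```

View pics/c3.png

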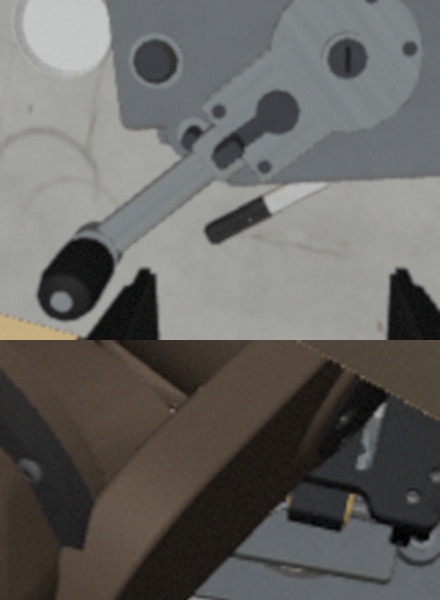

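The handle now sits at its pin (about 132°, stop 0.95). The lever lies roughly along the bar's middle line though (tab top near (303,218); full flip predicts about (299,206)). So it isn't fully over, and I'll push it the rest of the way.

Call:
{"api": "send_rows", "payload": {
  "moves": [
    [0,0,0,0,0,0.2],
    [0,0,0,0,0,0.4],
    [0,0,0,0,0,0.6],
    [0,0,0,0,0,0.8],
    [0,0,0,0,0,1],
    [0,0,0,0,0,1]
  ],
  "claw": 1
}}

```text
t: 8.15
ee_pos: [0.5264, -0.146, 0.2766]
tcp_rot: [-0.405, 0.914, -0.0, 0.0]
ft_force: [1.3, 0.4, 0.0]
grip_width: 0.0194
```

```bash
python3 -c "
from rig import *
from h import *
d=np.load('wrist3.npz')
a=ray(d,329,195,.1685);b=ray(d,311.5,207,.1685);print('lever dir',np.degrees(np.arctan2(*(b-a)[1::-1])))
a=ray(d,190+347/2,140+57/2,.164);b=ray(d,190+95/2,140+240/2,.163);print('bar dir',np.degrees(np.arctan2(*(b-a)[1::-1])),np.hypot(*(b-a)[:2]))
rows(read_state(),[(.5276,-.144,.27),(.5276,-.144,.176)],[-138]*2)
"
```

```text
lever dir 127.42083856747482
bar dir 129.00573414499632 0.13279923447950318
t 8.15 pos [ 0.5264 -0.146   0.2766] yaw -132.2 F [1.25 0.36 0.  ] w 0.0194 q [-0.39  0.32  1.67  0.    1.15  1.92] tilt [ 0. -0. -1.]
[-0.006, 0.001, 0.016, 0, 0, 0.13]
[-0.006, 0.001, 0.251, 0, 0, 0.13]
```

Call:
{"api": "send_rows", "payload": {
  "moves": [
    [0,0,0.1,0,0,0.13],
    [0,0,0.2,0,0,0.13],
    [0,0,0.25,0,0,0.13],
    [0,0,0.25,0,0,0.13],
    [-0.01,0,0.25,0,0,0.13],
    [-0.02,0,0.25,0,0,0.13],
    [-0.025,0,0.25,0,0,0.13]
  ]
}}

```text
t: 8.85
ee_pos: [0.5341, -0.1381, 0.1776]
tcp_rot: [-0.36, 0.933, -0.001, 0.001]
ft_force: [0.4, 0.4, -0.2]
grip_width: 0.0003
```

Call:
{"api": "send_rows", "payload": {
  "moves": [
    [-0.005,0,0,0,0,0],
    [-0.01,0,0,0,0,0],
    [-0.01,0,0,0,0,0]
  ]
}}

```text
t: 9.15
ee_pos: [0.5365, -0.1354, 0.1764]
tcp_rot: [-0.36, 0.933, -0.0, 0.0]
ft_force: [0.3, 0.1, 0.4]
grip_width: 0.0007
```

Call:
{"api": "send_rows", "payload": {
  "moves": [
    [-0.005,0,0,0,0,0],
    [-0.0075,0,0,0,0,0],
    [-0.0075,0,0,0,0,0]
  ]
}}

```text
t: 9.45
ee_pos: [0.5385, -0.1334, 0.1762]
tcp_rot: [-0.36, 0.933, 0.0, -0.0]
ft_force: [0.3, -0.6, 0.6]
grip_width: 0.0006
```

Call:
{"api": "send_rows", "payload": {
  "moves": [
    [-0.005,0,0,0,0,0],
    [-0.0075,0,0,0,0,0],
    [-0.0075,0,0,0,0,0]
  ]
}}

```text
t: 9.75
ee_pos: [0.5408, -0.1314, 0.1762]
tcp_rot: [-0.36, 0.933, 0.0, 0.0]
ft_force: [-0.4, 0.7, -0.2]
grip_width: 0.0003
```

Call:
{"api": "send_rows", "payload": {
  "moves": [
    [-0.005,0,0,0,0,0],
    [-0.0075,0,0,0,0,0],
    [-0.0075,0,0,0,0,0]
  ]
}}

```text
t: 10.05
ee_pos: [0.5431, -0.1294, 0.1762]
tcp_rot: [-0.36, 0.933, 0.0, 0.0]
ft_force: [0.3, -0.3, 0.9]
grip_width: 0.0005
```

```bash
python3 -c "
from rig import *
from h import *
rows(read_state(),[],[])
d=get_image('wrist'); np.savez('wrist4.npz',**d); cv2.imwrite('pics/w4.png',cv2.resize(d['color'][100:340,170:490,::-1],(800,600),interpolation=2))
"
```

```text
t 10.05 pos [ 0.5431 -0.1294  0.1762] yaw -137.8 F [ 0.3  -0.25  0.86] w 0.0005 q [-0.35  0.44  1.77  0.    0.93  2.05] tilt [ 0.  0. -1.]
```

View pics/w4.png

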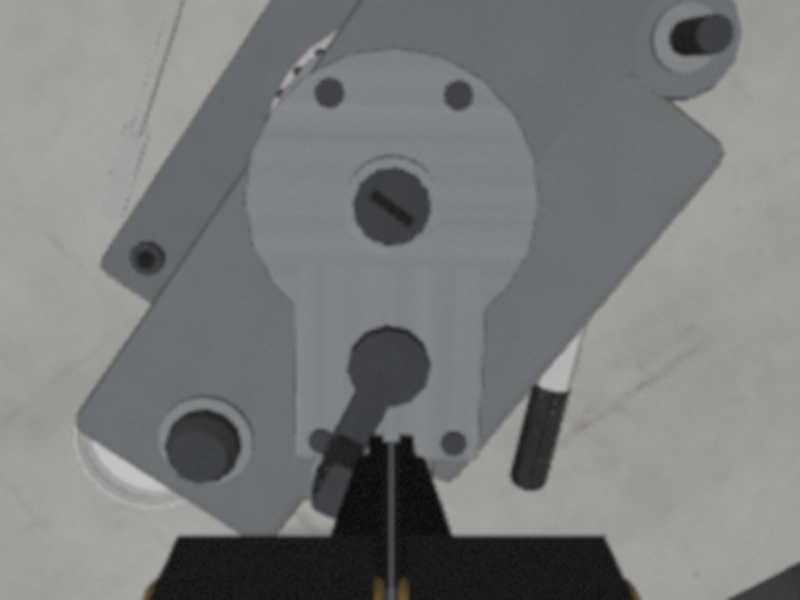

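Wrist crop: pivot (389,366), lever plate running to (345,450), about 27° left of the bar line. The tab is on +y, so the lever is fully at tighten. Now to the grip.

Call:
{"api": "send_rows", "payload": {
  "moves": [
    [0.015,0,0,0,0,0],
    [0.02,0,-0.1,0,0,0],
    [0.02,0,-0.22,0,0,0],
    [0.02,0,-0.22,0,0,0],
    [0.02,0,-0.22,0,0,0]
  ],
  "claw": -0.2
}}

```text
t: 10.6
ee_pos: [0.5368, -0.1351, 0.2649]
tcp_rot: [-0.36, 0.933, -0.001, 0.001]
ft_force: [-0.2, 0.4, -1.5]
grip_width: 0.0351
```

```bash
python3 -c "
from rig import *
from h import *
rows(read_state(),[(.4897,-.0691,.264),(.4897,-.0691,.176)],[-138]*2)
"
```

```text
t 10.6 pos [ 0.5368 -0.1351  0.2649] yaw -137.8 F [-0.25  0.35 -1.53] w 0.0351 q [-0.37  0.34  1.67  0.    1.13  2.04] tilt [ 0.002 -0.001 -1.   ]
[-0.023, 0.201, 0.002, 0, 0, 0.0]
[-0.023, 0.202, 0.222, 0, 0, 0.0]
```

Call:
{"api": "send_rows", "payload": {
  "moves": [
    [-0.02,0.1,0,0,0,0],
    [-0.02,0.2,0,0,0,0],
    [-0.02,0.2,0,0,0,0],
    [-0.02,0.2,0,0,0,0],
    [-0.02,0.2,0.1,0,0,0],
    [-0.02,0.2,0.2,0,0,0],
    [-0.02,0.2,0.225,0,0,0],
    [-0.02,0.2,0.225,0,0,0]
  ]
}}

```text
t: 11.4
ee_pos: [0.4891, -0.0706, 0.1729]
tcp_rot: [-0.36, 0.933, 0.001, -0.001]
ft_force: [-0.3, 0.4, 0.7]
grip_width: 0.057
```

```bash
python3 -c "
from rig import *
from h import *
rows(read_state(),[(.4897,-.0691,.176)],[-138])
"
```

```text
t 11.4 pos [ 0.4891 -0.0706  0.1729] yaw -137.9 F [-0.26  0.36  0.74] w 0.057 q [-0.28  0.36  1.92  0.    0.86  2.13] tilt [-0.003  0.001 -1.   ]
[-0.004, 0.002, -0.008, 0, 0, 0.0]
```

Call:
{"api": "send_rows", "payload": {
  "moves": [
    [0,0,-0.005,0,0,0],
    [0,0,-0.005,0,0,0],
    [0,0,-0.005,0,0,0],
    [0,0,-0.005,0,0,0],
    [0,0,-0.005,0,0,0],
    [0,0,-0.005,0,0,0]
  ],
  "claw": 1,
  "newtons": 30
}}

```text
t: 12.0
ee_pos: [0.4896, -0.0702, 0.1768]
tcp_rot: [-0.36, 0.933, -0.0, 0.001]
ft_force: [-0.3, 1.6, 6.4]
grip_width: 0.0242
```

```bash
cat >> h.py <<'E'
S=np.array([.5834,-.1731])
def arc(s,angs,r=.14,z=None):
    "rows for handle bearing angles (deg, world) ; tool x = bearing+90"
    z=s["ee_pos"][2] if z is None else z
    v=s["ee_pos"][:2]-S; b=np.degrees(np.arctan2(v[1],v[0]))%360
    t=np.array([-np.sin(np.radians(b)),np.cos(np.radians(b))]); n=v/np.hypot(*v)
    print("bearing",b.round(2),"r",np.hypot(*v).round(4),"handle",round(float(np.radians(186.5-b)),3),"F cw pull",(s["ft_force"][:2]@t).round(2),"F rad",(s["ft_force"][:2]@n).round(2))
    rows(s,[[*(S+r*np.array([np.cos(np.radians(a)),np.sin(np.radians(a))])),z] for a in angs],[a+90 for a in angs])
E
python3 -c "
from rig import *
from h import *
arc(read_state(),[132,140,148,156,164,172,180])
"
```

```text
bearing 132.35 r 0.1393 handle 0.945 F cw pull -0.87 F rad 1.37
t 12.0 pos [ 0.4896 -0.0702  0.1768] yaw -137.8 F [-0.28  1.59  6.41] w 0.0242 q [-0.28  0.35  1.92  0.    0.87  2.13] tilt [ 0.001 -0.    -1.   ]
[-0.002, 0.002, 0.0, 0, 0, 0.0]
[0.047, -0.002, -0.0, 0, 0, -0.17]
[0.094, -0.012, -0.0, 0, 0, -0.35]
[0.14, -0.028, -0.0, 0, 0, -0.53]
[0.183, -0.051, -0.0, 0, 0, -0.71]
[0.223, -0.079, -0.0, 0, 0, -0.88]
[0.258, -0.113, -0.0, 0, 0, -1.06]
```

Call:
{"api": "send_rows", "payload": {
  "moves": [
    [0.024,-0.001,0,0,0,-0.09],
    [0.049,-0.003,0,0,0,-0.18],
    [0.073,-0.008,0,0,0,-0.27],
    [0.096,-0.014,0,0,0,-0.36],
    [0.12,-0.021,0,0,0,-0.44]
  ]
}}

```text
t: 12.5
ee_pos: [0.4595, -0.1089, 0.1768]
tcp_rot: [-0.516, 0.856, -0.0, 0.001]
ft_force: [2.0, 0.9, 5.2]
grip_width: 0.0241
```

```bash
python3 -c "
from rig import *
from h import *
arc(read_state(),[153,192,232])
"
```

```text
bearing 152.6 r 0.1395 handle 0.592 F cw pull -1.73 F rad -1.4
t 12.5 pos [ 0.4595 -0.1089  0.1768] yaw -117.8 F [2.04 0.89 5.19] w 0.0241 q [-0.37  0.33  1.97  0.    0.85  1.68] tilt [ 0.001 -0.    -1.   ]
[0.002, 0.001, -0.0, 0, 0, -0.02]
[0.222, -0.08, -0.0, 0, 0, -0.89]
[0.342, -0.287, 0.0, 0, 0, -1.77]
```

Free-wheels at about 1.7 N. Continuing anticlockwise.

Call:
{"api": "send_rows", "payload": {
  "moves": [
    [0.024,-0.001,0,0,0,-0.09],
    [0.049,-0.003,0,0,0,-0.18],
    [0.073,-0.008,0,0,0,-0.27],
    [0.096,-0.014,0,0,0,-0.36],
    [0.12,-0.021,0,0,0,-0.44],
    [0.142,-0.03,0,0,0,-0.53],
    [0.164,-0.041,0,0,0,-0.62],
    [0.185,-0.053,0,0,0,-0.71],
    [0.206,-0.067,0,0,0,-0.8],
    [0.225,-0.082,0,0,0,-0.89]
  ]
}}

```text
t: 13.5
ee_pos: [0.4472, -0.204, 0.1768]
tcp_rot: [0.778, -0.628, 0.001, -0.001]
ft_force: [7.6, 3.4, 3.5]
grip_width: 0.024
```

```bash
python3 -c "
from rig import *
from h import *
arc(read_state(),[193,215,236.5])
"
```

```text
bearing 192.78 r 0.1397 handle -0.11 F cw pull -1.65 F rad -8.16
t 13.5 pos [ 0.4472 -0.204   0.1768] yaw -77.8 F [7.6  3.42 3.48] w 0.024 q [-0.56  0.35  1.93  0.    0.86  0.79] tilt [ 0.003 -0.001 -1.   ]
[0.001, 0.001, -0.0, 0, 0, -0.02]
[0.132, -0.027, 0.0, 0, 0, -0.51]
[0.241, -0.099, 0.001, 0, 0, -0.98]
```

Call:
{"api": "send_rows", "payload": {
  "moves": [
    [0.024,-0.004,0,0,0,-0.09],
    [0.049,-0.007,0,0,0,-0.18],
    [0.073,-0.012,0,0,0,-0.27],
    [0.096,-0.018,0,0,0,-0.36],
    [0.12,-0.024,0,0,0,-0.44],
    [0.142,-0.033,0,0,0,-0.53],
    [0.164,-0.044,0,0,0,-0.62],
    [0.185,-0.056,0,0,0,-0.71],
    [0.206,-0.07,0,0,0,-0.8],
    [0.225,-0.085,0,0,0,-0.89],
    [0.24,-0.1,0,0,0,-0.97]
  ]
}}

```text
t: 14.6
ee_pos: [0.5059, -0.2887, 0.1768]
tcp_rot: [0.956, -0.294, 0.0, -0.001]
ft_force: [2.4, 4.6, 7.2]
grip_width: 0.0244
```

```bash
python3 -c "
from rig import *
from h import *
arc(read_state(),[236.5])
d=get_image('wrist'); np.savez('wrist5.npz',**d); cv2.imwrite('pics/w5.png',d['color'][:,:,::-1])
"
```

```text
bearing 236.17 r 0.1392 handle -0.867 F cw pull -0.56 F rad -5.14
t 14.6 pos [ 0.5059 -0.2887  0.1768] yaw -34.2 F [2.4  4.58 7.16] w 0.0244 q [-0.63  0.47  1.71  0.    0.96 -0.04] tilt [ 0.001  0.001 -1.   ]
[0.002, 0.002, -0.0, 0, 0, -0.01]
```

View pics/w5.png

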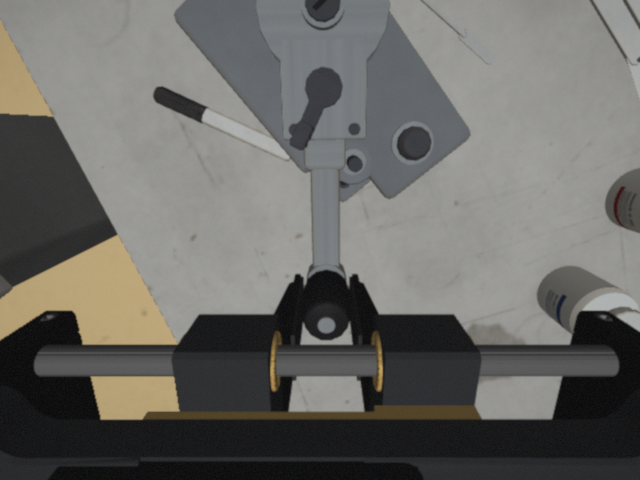

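Wrist view: the lever is still left of the bar (tighten), and the spindle's slot near (322,5) has kept its world direction, so nothing unscrewed. Now driving clockwise.

Call:
{"api": "send_rows", "payload": {
  "moves": [
    [-0.024,-0.003,0,0,0,0.09],
    [-0.049,-0.006,0,0,0,0.18],
    [-0.073,-0.011,0,0,0,0.27],
    [-0.096,-0.017,0,0,0,0.36],
    [-0.12,-0.024,0,0,0,0.44],
    [-0.142,-0.033,0,0,0,0.53],
    [-0.164,-0.043,0,0,0,0.62],
    [-0.185,-0.055,0,0,0,0.71],
    [-0.206,-0.068,0,0,0,0.8],
    [-0.225,-0.083,0,0,0,0.89]
  ]
}}

```text
t: 15.65
ee_pos: [0.4493, -0.2114, 0.1768]
tcp_rot: [0.796, -0.605, 0.001, 0.0]
ft_force: [-1.9, -4.9, 7.3]
grip_width: 0.0241
```

```bash
sed -i 's/^S=.*/S=np.array([.5842,-.1735])/' h.py; python3 -c "
from rig import *
from h import *
arc(read_state(),[196,176,156])
"
```

```text
bearing 195.71 r 0.1401 handle -0.161 F cw pull 4.19 F rad 3.14
t 15.65 pos [ 0.4493 -0.2114  0.1768] yaw -74.5 F [-1.89 -4.88  7.31] w 0.0241 q [-0.57  0.36  1.91 -0.    0.87  0.73] tilt [ 0.001 -0.002 -1.   ]
[0.002, -0.0, 0.0, 0, 0, -0.01]
[-0.118, -0.02, -0.0, 0, 0, 0.43]
[-0.224, -0.08, -0.0, 0, 0, 0.88]
```

Call:
{"api": "send_rows", "payload": {
  "moves": [
    [-0.024,-0.001,0,0,0,0.09],
    [-0.049,-0.003,0,0,0,0.18],
    [-0.073,-0.008,0,0,0,0.27],
    [-0.096,-0.014,0,0,0,0.36]
  ]
}}

```text
t: 16.05
ee_pos: [0.4439, -0.1725, 0.1767]
tcp_rot: [-0.703, 0.711, -0.0, -0.001]
ft_force: [-5.7, -3.5, 9.8]
grip_width: 0.0241
```

Call:
{"api": "send_rows", "payload": {
  "moves": [
    [-0.012,0,0,0,0,0.045],
    [-0.024,-0.001,0,0,0,0.09],
    [-0.036,-0.002,0,0,0,0.13]
  ]
}}

```text
t: 16.35
ee_pos: [0.4448, -0.1581, 0.1767]
tcp_rot: [-0.666, 0.746, 0.0, -0.001]
ft_force: [-6.0, -3.1, 8.8]
grip_width: 0.0242
```

```bash
python3 -c "
from rig import *
from h import *
arc(read_state(),[174,156])
"
```

```text
bearing 173.7 r 0.1403 handle 0.223 F cw pull 3.73 F rad 5.59
t 16.35 pos [ 0.4448 -0.1581  0.1767] yaw -96.5 F [-5.96 -3.09  8.8 ] w 0.0242 q [-0.48  0.33  1.97 -0.    0.85  1.2 ] tilt [-0.001 -0.001 -1.   ]
[0.002, -0.001, 0.0, 0, 0, -0.01]
[-0.106, -0.017, -0.0, 0, 0, 0.39]
```

Call:
{"api": "send_rows", "payload": {
  "moves": [
    [-0.012,0.002,-0.003,0,0,0.045],
    [-0.024,0.001,-0.003,0,0,0.09],
    [-0.036,0,-0.003,0,0,0.13]
  ]
}}

```text
t: 16.65
ee_pos: [0.4469, -0.1439, 0.177]
tcp_rot: [-0.627, 0.779, 0.0, -0.0]
ft_force: [-0.4, -4.5, -5.3]
grip_width: 0.0242
```

```bash
python3 -c "
from rig import *
from h import *
arc(read_state(),[])
"
```

```text
bearing 167.82 r 0.1405 handle 0.326 F cw pull 4.45 F rad -0.52
t 16.65 pos [ 0.4469 -0.1439  0.177 ] yaw -102.3 F [-0.43 -4.45 -5.35] w 0.0242 q [-0.45  0.32  1.97 -0.    0.85  1.33] tilt [-0.001 -0.    -1.   ]
```

Call:
{"api": "send_rows", "payload": {
  "moves": [
    [-0.012,0,0,0,0,0.045],
    [-0.024,-0.001,0,0,0,0.09],
    [-0.036,-0.002,0,0,0,0.13]
  ]
}}

```text
t: 16.95
ee_pos: [0.4507, -0.1299, 0.177]
tcp_rot: [-0.586, 0.81, 0.0, -0.0]
ft_force: [-0.1, -3.9, -5.9]
grip_width: 0.0241
```

```bash
python3 -c "
from rig import *
from h import *
arc(read_state(),[])
"
```

```text
bearing 161.93 r 0.1405 handle 0.429 F cw pull 3.71 F rad -1.08
t 16.95 pos [ 0.4507 -0.1299  0.177 ] yaw -108.2 F [-0.13 -3.86 -5.94] w 0.0241 q [-0.42  0.32  1.97 -0.    0.85  1.47] tilt [-0.001 -0.    -1.   ]
```

Call:
{"api": "send_rows", "payload": {
  "moves": [
    [-0.012,0,0.001,0,0,0.045],
    [-0.024,-0.001,0.001,0,0,0.09],
    [-0.036,-0.002,0.001,0,0,0.13]
  ]
}}

```text
t: 17.25
ee_pos: [0.4558, -0.1165, 0.1769]
tcp_rot: [-0.544, 0.839, 0.0, -0.0]
ft_force: [-1.4, -3.6, -0.1]
grip_width: 0.0242
```

```bash
python3 -c "
from rig import *
from h import *
arc(read_state(),[])
"
```

```text
bearing 156.04 r 0.1405 handle 0.532 F cw pull 3.84 F rad -0.18
t 17.25 pos [ 0.4558 -0.1165  0.1769] yaw -114.0 F [-1.4  -3.58 -0.13] w 0.0242 q [-0.39  0.32  1.97 -0.    0.85  1.6 ] tilt [-0.001 -0.    -1.   ]
```

Call:
{"api": "send_rows", "payload": {
  "moves": [
    [-0.012,0,0,0,0,0.045],
    [-0.024,-0.001,0,0,0,0.09],
    [-0.036,-0.002,0,0,0,0.13]
  ]
}}

```text
t: 17.55
ee_pos: [0.4624, -0.1036, 0.1769]
tcp_rot: [-0.501, 0.866, 0.0, -0.001]
ft_force: [-2.0, -3.7, -1.1]
grip_width: 0.0243
```

```bash
python3 -c "
from rig import *
from h import *
arc(read_state(),[])
"
```

```text
bearing 150.16 r 0.1404 handle 0.634 F cw pull 4.22 F rad -0.1
t 17.55 pos [ 0.4624 -0.1036  0.1769] yaw -119.9 F [-2.01 -3.71 -1.05] w 0.0243 q [-0.36  0.33  1.96 -0.    0.85  1.73] tilt [-0.001 -0.    -1.   ]
```

Call:
{"api": "send_rows", "payload": {
  "moves": [
    [-0.012,0,0,0,0,0.045],
    [-0.024,-0.001,0,0,0,0.09],
    [-0.036,-0.002,0,0,0,0.13]
  ]
}}

```text
t: 17.85
ee_pos: [0.4702, -0.0915, 0.1769]
tcp_rot: [-0.456, 0.89, 0.0, -0.001]
ft_force: [-1.0, -3.3, -0.3]
grip_width: 0.0241
```

```bash
python3 -c "
from rig import *
from h import *
arc(read_state(),[])
"
```

```text
bearing 144.27 r 0.1404 handle 0.737 F cw pull 3.21 F rad -1.13
t 17.85 pos [ 0.4702 -0.0915  0.1769] yaw -125.7 F [-0.95 -3.27 -0.32] w 0.0241 q [-0.33  0.33  1.95 -0.    0.86  1.87] tilt [-0.001 -0.    -1.   ]
```

Call:
{"api": "send_rows", "payload": {
  "moves": [
    [-0.012,0,0,0,0,0.045],
    [-0.024,-0.001,0,0,0,0.09],
    [-0.036,-0.002,0,0,0,0.13]
  ]
}}

```text
t: 18.15
ee_pos: [0.4793, -0.0804, 0.1769]
tcp_rot: [-0.41, 0.912, 0.0, -0.001]
ft_force: [-2.9, -3.8, 0.6]
grip_width: 0.0245
```

```bash
python3 -c "
from rig import *
from h import *
arc(read_state(),[136])
"
```

```text
bearing 138.41 r 0.1403 handle 0.839 F cw pull 4.72 F rad -0.38
t 18.15 pos [ 0.4793 -0.0804  0.1769] yaw -131.6 F [-2.85 -3.78  0.57] w 0.0245 q [-0.3   0.34  1.94 -0.    0.86  2.  ] tilt [-0.001 -0.    -1.   ]
[-0.015, -0.001, -0.0, 0, 0, 0.05]
```

Call:
{"api": "send_rows", "payload": {
  "moves": [
    [0.024,-0.001,0,0,0,-0.09],
    [0.049,-0.003,0,0,0,-0.18],
    [0.073,-0.008,0,0,0,-0.27],
    [0.096,-0.014,0,0,0,-0.36],
    [0.12,-0.021,0,0,0,-0.44],
    [0.142,-0.03,0,0,0,-0.53],
    [0.164,-0.041,0,0,0,-0.62],
    [0.185,-0.053,0,0,0,-0.71],
    [0.206,-0.067,0,0,0,-0.8],
    [0.225,-0.082,0,0,0,-0.89]
  ]
}}

```text
t: 19.15
ee_pos: [0.4439, -0.1694, 0.1769]
tcp_rot: [-0.699, 0.715, 0.001, -0.0]
ft_force: [-0.8, 1.5, 0.7]
grip_width: 0.0239
```

```bash
python3 -c "
from rig import *
from h import *
arc(read_state(),[178,218])
"
```

```text
bearing 178.31 r 0.1404 handle 0.143 F cw pull -1.44 F rad 0.85
t 19.15 pos [ 0.4439 -0.1694  0.1769] yaw -91.3 F [-0.81  1.46  0.66] w 0.0239 q [-0.5   0.33  1.96  0.    0.85  1.09] tilt [-0.001  0.001 -1.   ]
[-0.002, -0.001, 0.0, 0, 0, 0.02]
[0.224, -0.08, -0.0, 0, 0, -0.87]
```

Call:
{"api": "send_rows", "payload": {
  "moves": [
    [0.024,-0.001,0,0,0,-0.09],
    [0.049,-0.003,0,0,0,-0.18],
    [0.073,-0.008,0,0,0,-0.27],
    [0.096,-0.014,0,0,0,-0.36],
    [0.12,-0.021,0,0,0,-0.44],
    [0.142,-0.03,0,0,0,-0.53],
    [0.164,-0.041,0,0,0,-0.62],
    [0.185,-0.053,0,0,0,-0.71],
    [0.206,-0.067,0,0,0,-0.8],
    [0.225,-0.082,0,0,0,-0.89]
  ]
}}

```text
t: 20.15
ee_pos: [0.4748, -0.2603, 0.1769]
tcp_rot: [0.902, -0.432, -0.001, -0.0]
ft_force: [-0.5, 2.6, 1.6]
grip_width: 0.0238
```

Call:
{"api": "send_rows", "payload": {
  "moves": [
    [-0.012,0,0,0,0,0.045],
    [-0.024,-0.001,0,0,0,0.09],
    [-0.036,-0.002,0,0,0,0.13],
    [-0.049,-0.003,0,0,0,0.18],
    [-0.06,-0.005,0,0,0,0.22]
  ]
}}

```text
t: 20.65
ee_pos: [0.4615, -0.2406, 0.177]
tcp_rot: [0.86, -0.51, 0.0, 0.0]
ft_force: [-1.1, -5.0, -2.4]
grip_width: 0.0241
```

```bash
python3 -c "
from rig import *
from h import *
arc(read_state(),[])
"
```

```text
bearing 208.67 r 0.1398 handle -0.387 F cw pull 3.88 F rad 3.33
t 20.65 pos [ 0.4615 -0.2406  0.177 ] yaw -61.4 F [-1.06 -5.01 -2.44] w 0.0241 q [-0.61  0.39  1.86 -0.    0.89  0.47] tilt [ 0.    -0.001 -1.   ]
```

Call:
{"api": "send_rows", "payload": {
  "moves": [
    [-0.012,0,0,0,0,0.045],
    [-0.024,-0.001,0,0,0,0.09],
    [-0.036,-0.002,0,0,0,0.13]
  ]
}}

```text
t: 20.95
ee_pos: [0.4552, -0.2278, 0.1769]
tcp_rot: [0.833, -0.554, 0.0, 0.001]
ft_force: [-0.9, -5.7, -1.6]
grip_width: 0.0241
```

```bash
python3 -c "
from rig import *
from h import *
arc(read_state(),[])
"
```

```text
bearing 202.84 r 0.1399 handle -0.285 F cw pull 4.91 F rad 3.01
t 20.95 pos [ 0.4552 -0.2278  0.1769] yaw -67.2 F [-0.86 -5.69 -1.63] w 0.0241 q [-0.59  0.37  1.88 -0.    0.88  0.58] tilt [-0.    -0.001 -1.   ]
```

Call:
{"api": "send_rows", "payload": {
  "moves": [
    [-0.008,0,0,0,0,0.03],
    [-0.016,0,0,0,0,0.06],
    [-0.024,-0.001,0,0,0,0.09]
  ]
}}

```text
t: 21.25
ee_pos: [0.4518, -0.2189, 0.1769]
tcp_rot: [0.813, -0.582, 0.0, 0.001]
ft_force: [-2.7, -7.5, -1.5]
grip_width: 0.024
```

```bash
python3 -c "
from rig import *
from h import *
arc(read_state(),[])
"
```

```text
bearing 198.94 r 0.14 handle -0.217 F cw pull 6.19 F rad 4.94
t 21.25 pos [ 0.4518 -0.2189  0.1769] yaw -71.2 F [-2.66 -7.46 -1.47] w 0.024 q [-0.58  0.36  1.9  -0.    0.88  0.66] tilt [-0.    -0.002 -1.   ]
```

Call:
{"api": "send_rows", "payload": {
  "moves": [
    [-0.008,0,0,0,0,0.03],
    [-0.016,0,0,0,0,0.06],
    [-0.024,-0.001,0,0,0,0.09]
  ]
}}

```text
t: 21.55
ee_pos: [0.4489, -0.2098, 0.1769]
tcp_rot: [0.792, -0.611, 0.0, 0.001]
ft_force: [-4.6, -8.9, -1.2]
grip_width: 0.0243
```

```bash
python3 -c "
from rig import *
from h import *
arc(read_state(),[])
"
```

```text
bearing 195.02 r 0.14 handle -0.149 F cw pull 7.41 F rad 6.7
t 21.55 pos [ 0.4489 -0.2098  0.1769] yaw -75.3 F [-4.55 -8.89 -1.17] w 0.0243 q [-0.57  0.36  1.91 -0.    0.87  0.75] tilt [-0.001 -0.002 -1.   ]
```

Call:
{"api": "send_rows", "payload": {
  "moves": [
    [-0.008,0.003,0,0,0,0.03],
    [-0.016,0.003,0,0,0,0.06],
    [-0.024,0.002,0,0,0,0.09]
  ]
}}

```text
t: 21.85
ee_pos: [0.4466, -0.2008, 0.177]
tcp_rot: [0.77, -0.639, 0.001, 0.0]
ft_force: [1.7, -8.1, -3.7]
grip_width: 0.024
```

```bash
python3 -c "
from rig import *
from h import *
arc(read_state(),[])
"
```

```text
bearing 191.22 r 0.1402 handle -0.082 F cw pull 8.26 F rad -0.05
t 21.85 pos [ 0.4466 -0.2008  0.177 ] yaw -79.4 F [ 1.66 -8.09 -3.75] w 0.024 q [-0.56  0.35  1.93 -0.    0.86  0.83] tilt [ 0.001 -0.002 -1.   ]
```

Call:
{"api": "send_rows", "payload": {
  "moves": [
    [-0.008,0,0,0,0,0.03],
    [-0.016,0,0,0,0,0.06],
    [-0.024,-0.001,0,0,0,0.09]
  ]
}}

```text
t: 22.15
ee_pos: [0.445, -0.1913, 0.177]
tcp_rot: [0.747, -0.665, 0.001, 0.001]
ft_force: [-0.6, -8.3, -3.4]
grip_width: 0.0244
```

```bash
python3 -c "
from rig import *
from h import *
arc(read_state(),[])
"
```

```text
bearing 187.3 r 0.1403 handle -0.014 F cw pull 8.18 F rad 1.63
t 22.15 pos [ 0.445  -0.1913  0.177 ] yaw -83.4 F [-0.58 -8.32 -3.43] w 0.0244 q [-0.54  0.34  1.94 -0.    0.86  0.92] tilt [ 0.001 -0.002 -1.   ]
```

Call:
{"api": "send_rows", "payload": {
  "moves": [
    [-0.008,0,0,0,0,0.03],
    [-0.016,0,0,0,0,0.06]
  ]
}}

```text
t: 22.35
ee_pos: [0.4443, -0.185, 0.177]
tcp_rot: [0.731, -0.683, 0.001, 0.001]
ft_force: [0.4, -9.1, -3.7]
grip_width: 0.0242
```

```bash
python3 -c "
from rig import *
from h import *
for i in range(4): arc(read_state(),[]); get_image('wrist')
"
```

```text
bearing 184.72 r 0.1404 handle 0.031 F cw pull 9.07 F rad 0.33
t 22.35 pos [ 0.4443 -0.185   0.177 ] yaw -86.1 F [ 0.42 -9.07 -3.74] w 0.0242 q [-0.53  0.34  1.95 -0.    0.86  0.97] tilt [ 0.001 -0.002 -1.   ]
bearing 184.57 r 0.1404 handle 0.034 F cw pull 7.81 F rad -0.14
t 22.4 pos [ 0.4442 -0.1847  0.177 ] yaw -86.2 F [ 0.77 -7.78 -4.38] w 0.0243 q [-0.53  0.34  1.95 -0.    0.86  0.97] tilt [ 0.001 -0.002 -1.   ]
bearing 184.58 r 0.1404 handle 0.033 F cw pull 6.44 F rad 0.23
t 22.45 pos [ 0.4443 -0.1847  0.177 ] yaw -86.1 F [ 0.28 -6.44 -3.41] w 0.0244 q [-0.53  0.34  1.95 -0.    0.86  0.97] tilt [ 0.001 -0.002 -1.   ]
bearing 184.59 r 0.1404 handle 0.033 F cw pull 5.49 F rad 0.17
t 22.5 pos [ 0.4443 -0.1847  0.177 ] yaw -86.1 F [ 0.27 -5.49 -2.35] w 0.0243 q [-0.53  0.34  1.95 -0.    0.86  0.97] tilt [ 0.001 -0.002 -1.   ]
```

Call:
{"api": "send_rows", "payload": {
  "moves": [
    [-0.007,0,0,0,0,0.025],
    [-0.014,0,0,0,0,0.05]
  ]
}}

```text
t: 22.75
ee_pos: [0.4439, -0.1796, 0.177]
tcp_rot: [0.717, -0.697, 0.001, 0.001]
ft_force: [-0.1, -8.8, -4.1]
grip_width: 0.0244
```

```bash
python3 -c "
from rig import *
from h import *
for i in range(8): arc(read_state(),[]); get_image('wrist')
" | grep bear
```

```text
bearing 182.49 r 0.1404 handle 0.07 F cw pull 8.82 F rad 0.44
bearing 182.33 r 0.1404 handle 0.073 F cw pull 4.52 F rad -2.44
bearing 182.2 r 0.1404 handle 0.075 F cw pull 2.05 F rad -1.34
bearing 182.1 r 0.1404 handle 0.077 F cw pull 1.68 F rad -2.79
bearing 182.04 r 0.1404 handle 0.078 F cw pull 0.89 F rad -2.78
bearing 182.03 r 0.1404 handle 0.078 F cw pull 1.53 F rad -3.0
bearing 182.02 r 0.1404 handle 0.078 F cw pull 0.59 F rad -2.91
bearing 182.0 r 0.1404 handle 0.079 F cw pull 1.9 F rad -3.65
```

In motion the pull is about 9 N and has risen steadily from the free 4 N. The foot has been turning against the lid for about 0.35–0.4 rad, so by the given rubber stiffness the clamping may be higher still. I stop here and let go.

Call:
{"api": "send_rows", "payload": {
  "moves": [
    [0,0,0,0,0,0],
    [0,0,0,0,0,0],
    [0,0,0,0,0,0],
    [0,0,0,0,0,0],
    [0,0,-0.05,0,0,0],
    [0,0,-0.12,0,0,0],
    [0,0,-0.2,0,0,0],
    [0,0.05,-0.2,0,0,0],
    [0,0.05,-0.2,0,0,0]
  ],
  "claw": -0.2
}}

```text
t: 24.05
ee_pos: [0.4224, -0.1787, 0.2577]
tcp_rot: [0.717, -0.697, 0.0, -0.0]
ft_force: [0.0, 0.1, -0.9]
grip_width: 0.057
```

```bash
python3 -c "
from rig import *
from h import *
arc(read_state(),[])
d=get_image('wrist'); np.savez('wrist6.npz',**d); cv2.imwrite('pics/w6.png',d['color'][:,:,::-1])
"
```

```text
bearing 181.85 r 0.1618 handle 0.081 F cw pull -0.05 F rad -0.03
t 24.05 pos [ 0.4224 -0.1787  0.2577] yaw -88.3 F [ 0.02  0.05 -0.87] w 0.057 q [-0.54  0.2   1.89 -0.    1.05  1.  ] tilt [ 0.001 -0.    -1.   ]
```

View pics/w6.png

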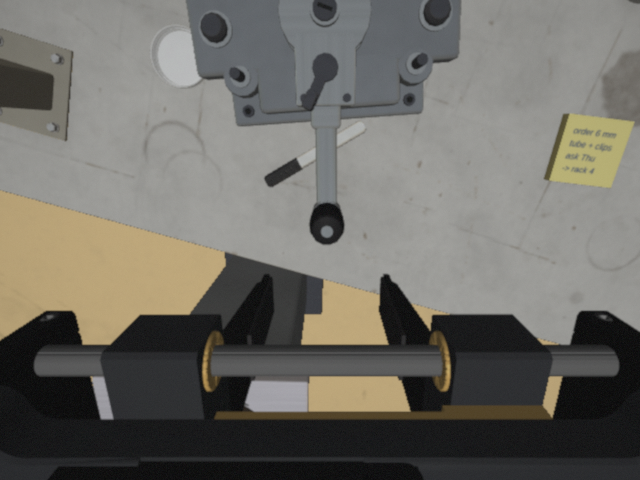

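Final view: the lever from (323,66) to (308,103) is still left of the bar (tighten). The handle rests at about 0.08 rad, and the gripper is clear with no force on it. Handing in.

```bash
python3 -c "
from rig import *
print(hand_in())"
```

```text
the job is handed in; nothing more can be done
None
```

The jar is clamped and the job is handed in at about 24 s, but the clamping force is only estimated, at about 90–110 N from the pull.

- **Lever:** I pushed it over in two passes; the highest wrist-force reading during the pushes was about 6 N. After the first pass it looked only half way in the picture, so I pushed again, meeting no clear resistance. The next picture showed it about 27° to the tighten side.
- **Free-wheel check:** I swung the handle anticlockwise from +0.945 to −0.87 rad with about 1.7 N of drag. The slot on the spindle had not turned.
- **Tightening:** I drove clockwise, swung back once, and drove again. The pull rose from about 4 N with the foot free to about 9 N while moving (last readings 9.1 and 8.8 N), and I stopped there.
- **Last checks:** I let go, and the final picture showed the lever still set to tighten. The handle stayed at about 0.08 rad, and the gripper was clear with no force on it.

**Disagreement:** The pull gives about 90–110 N. The rotation after contact (0.35–0.4 rad) with the stated rubber stiffness would give more, up to about 200 N, which is the lid's damage limit. The readings were noisy (about 0.5 N) and the pull fell off as soon as motion stopped. That mismatch is why I stopped slightly short of 10 N.

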